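Lock the quarter-turn stud into the enclosure

TASK

Take the quarter-turn stud out of its cradle, stand it upright on its foot on the bare table and let go, then take it again by the square shank from above. Put its foot into the bore of the grey enclosure, feel for the slot by turning it under light pressure until the lugs drop in, then push it down against the spring and turn it clockwise (seen from above) a full quarter turn so that it locks, and let go. Leave the sight glass, the clamp and the gold-lidded jar where they are.

Things in the scene. Friction and masses are not known exactly. Their poses are not given: they have to be found in the camera images.
- stud: loose quarter-turn stud, bare steel, 130 mm long, about 0.25 kg. Origin: centre of its flat foot; z along its axis, foot to head; x along the two lugs (a half turn looks the same). Foot: lug bar 56 (x) x 14 (y) mm, z 0 to 10; round neck 30 mm in diameter, z 0 to 50. Starts lying level in the cradle, axis 60 mm above the table, lug bar level. Stood on its foot it stands by itself.
- stud_flange (a point): middle of the stud's oblong dark flange, 54 mm from the foot: 92 mm along the stud's x (parallel to the lugs), 44 mm along its y, 8 mm thick (z 50 to 58)
- stud_shank (a point): on the axis of the stud's square shank, 86 mm from the foot: 26 x 26 mm, flats facing the stud's x and y, from the flange (z 58) to the head (z 130), whose end has a small groove along x. Axes as the stud's.
- cradle: fixed rest. Origin on the table under its middle; the stud lies along its y, foot to +y, foot end 65 mm from the origin. Base 90 x 150 x 8 mm; two grey U saddles, at most 46 mm wide and 60 mm high, carry the neck (y +26 to +44 mm) and the shank's end (y -60 to -46 mm). The shank is free all round from the flange (y +7 mm) to the rear saddle (y -46 mm). Lift the stud straight up.
- housing: fixed grey enclosure 130 x 130 mm, 70 mm high, on a dark 170 (x) x 150 (y) x 6 mm mounting plate. Origin on the table under the bore's axis, z up. The round bore in its top takes the stud's foot; the flange meets the rim when the foot is 20 mm above the table.
- bore_mouth (a point): centre of the bore's mouth, level with the housing's top, 70 mm above the table; axes as the housing's. The bore is 61 mm in diameter, with an 8 mm chamfer.
- lands (a point): on the bore's axis, 22 mm below the top (48 mm above the table), axes as the housing's: upper face of two steel lands, 14 mm thick, with a straight slot 20 mm wide between them and a central hole for the neck. The slot's direction is not measured: within 0.80 rad either way of the housing's x axis. Lugs out of line rest here; in line within about 5 degrees they drop 14 mm onto the spring pad.
- pad_rest (a point): on the bore's axis, 34 mm above the table: top of the spring pad at rest. It resists with 4 N here and 0.7 N more per mm. The foot must be pushed to 23 mm above the table or lower (11 to 13 N) before the lugs clear the lands and can turn. Locked and let go, the spring holds the lugs up against the lands, foot about 24 mm above the table.
- cam (a joint): turn in rad of the cam in the housing that the lugs carry round: 0 as found (in line with the slot), 1.57 locked, at its stop. It turns clockwise seen from above, with 0.12 N m of friction. There is some play between lugs and cam, so the stud may have to turn 80 to 110 degrees from where it dropped in.
- sight_glass: bystander: glass tube between two steel flanges, 64 x 64 x 80 mm, standing; origin under its middle
- clamp: bystander: steel pipe clamp lying flat, 67 x 98 x 18 mm; origin under its middle
- jar_gold: bystander: glass jar with a gold lid, 62 x 62 x 66 mm; origin under its middle
Mind the look-alikes: they are no part of the job. Leave any pink or purple look-alike of the stud alone.

How it is judged:
By the outcome, as a careful person would: the job done as asked, in the order asked, and still so for the second after the job is handed in, with the robot touching nothing.
It also fails if it takes over 67 s, if anything falls off the work surface, if the arm or the gripper's body presses on something with over 40 N, if the wrist force passes 120 N, or if a joint passes its speed limit or range.

ROBOT

A 7-joint arm with a two-finger parallel gripper is mounted at the origin on a cart in front of the work surface, level with it; the furniture and walls round the work are solid. World frame = base frame: x ahead of the robot, y to its left, z up, the work surface at z = 0. Lengths are in m, angles in rad, forces in N, time in s.
With the tool pointing down it reaches from about 0.425 to 0.95 m from the base axis. Payload 4.7 kg.
Tool frame: the origin (TCP) lies on the centre line of the jaws, within the pads' length; the fingertips stand robot.nose_length ahead of it and the grasp point (between the pads) lies 8 mm behind it (robot.nose_length is the distance from the TCP to the fingertips, in m); z points along the fingers, y is the line along which they close (so a half turn about z gives the same grasp; the last joint's range is limited). The gripper opens to 85 mm and grips with 20 to 120 N. Pads are 22 mm wide; open, the fingers measure 114 mm over their backs; the gripper's body (76 mm by 85 mm) begins 54 mm behind the grasp point. The pads swing forward as they close: fully open they stand 13 mm farther back than shut.
Start: joints at [-1.151, 0.469, -0.049, 1.532, 0.024, 1.141, -0.082], TCP at [0.293, 0.608, 0.242] pointing down, gripper open.
Joint ranges: [-2.59, 2.59], [-0.33, 1.99], [-1.39, 1.29], [0.1, 2.45], [-1.04, 4.18], [0.21, 1.99], [-2.66, 2.66]. Speed limits (rad/s): [2.57, 2.57, 3.14, 3.14, 3.14, 3.14, 3.14].

INTERFACE

Orientations are given as [roll, pitch, yaw] about the fixed x, y, z axes, in that order (R = Rz(yaw) Ry(pitch) Rx(roll)).
In Python, from plant import robot gives the robot as it stands. Calls block until the motion is done:
- robot.goto(position, orientation): joint-space move of the TCP to a pose.
- robot.move_straight(position, vel=0.15, attitude=None, contact_N=None): straight line of the TCP; attitude=None keeps the orientation; vel is the mean speed in m/s. With contact_N (N) it stops when the force on the tool has changed by that much, and returns True; else False.
- robot.move_joints(angles): joint-space move.
- robot.grip(opening, strength=None): opening from 0.0 (shut) to 1.0 (fully open); strength is the grip in N (None keeps the last); returns when the fingers have stopped.
- robot.sleep(seconds).
- robot.inverse_kinematics(position, orientation): joint angles nearest the present ones, or None.
- robot.sense(): the state.
- robot.grab_frame(name): name is "scene" or "top" or "wrist"; returns a dict with "image" (420x560x3 uint8, red, green, blue), "range_z" (420x560 float32, m along the optical axis (not along the pixel's ray), 0 where there is no reading), "fx", "fy", "cx", "cy" (pixels), "R" (3x3) and "t" (3): a world point X has camera coordinates R X + t. Camera axes: x right, y down, z forward; pixel columns grow to the right and rows downward; lengths in m; the calibration is good to about 2 mm. A picture is of the moment at which its call begins.
A pose or a line that the arm cannot do raises robot.IKError and nothing moves.
- robot.close_job(): hands the job in; it is judged then, once.
The state is a dict: "t": time; "joint_pos": joint angles; "joint_velocities": joint speeds; "effort": joint torques, N m; "tcp_pos": TCP position; "tcp_rot": TCP orientation; "wrist_force": force on the tool from outside, world axes, zero at the start; "torque": the same for the moment, N m; "opening": opening from 0.0 (shut) to 1.0 (fully open); "gripper_force": force on a finger pad.
Only numpy, scipy, OpenCV 4.12 (cv2) and the standard library are available. Lean on these libraries where they do the work, as an engineer would, in place of code of your own. Each camera call takes 0.05 s, during which the arm holds its last target. There are 200 camera calls.

## Working session

There is one attempt and no reset: what is moved stays moved. The work goes in short steps, each a Python script; the robot and the scene stay as the last script left them, time stands still between calls to the robot, and variables do not carry over. Pictures are saved under pics/ and viewed, at most 10 in all, crops included, and the job is handed in when it is done.

```bash
ls; mkdir -p pics; python3 - <<'E'
from plant import robot
import cv2,numpy as np
s=robot.sense(); print(s, robot.nose_length)
for n in ("scene","top"):
    f=robot.grab_frame(n); cv2.imwrite(f"pics/{n}0.png",f["image"][:,:,::-1]); np.savez(f"pics/{n}0.npz",**f)
    print(n,f["fx"],f["cx"],f["cy"],f["R"],f["t"])
E
```

```text
pics
{'t': 0.0, 'joint_pos': array([-1.15090164,  0.46946313, -0.04859162,  1.53368253,  0.02409107,
        1.14099187, -0.08232136]), 'joint_velocities': array([ 0.00035072,  0.00019714,  0.00029712, -0.00043836, -0.00180462,
        0.00064932,  0.00063047]), 'effort': array([ 5.95371876e-04, -5.10301352e+01, -4.66904417e-02, -2.37722433e+01,
        1.05813573e-02,  7.36810587e-03, -1.11579712e-05]), 'tcp_pos': array([0.29261659, 0.60765947, 0.24125159]), 'tcp_rot': array([-3.13963410e+00,  6.47918017e-05,  2.69280136e+00]), 'wrist_force': array([ 0.22281301,  0.12786507, -0.90195069]), 'torque': array([0.02997462, 0.01105273, 0.03579804]), 'gripper_force': 0.0, 'opening': 0.9997567483801525} 0.011
scene 472.9380614349734 294.878716409704 212.990505670665 [[ 0.75060577 -0.66068559 -0.00924792]
 [-0.45397529 -0.50549132 -0.7337472 ]
 [ 0.48010146  0.55495322 -0.67935964]] [-0.41100664  0.31280611  1.03178083]
top 425.8140835429424 284.1065875421195 207.74695186544008 [[ 2.27800261e-02 -9.99740492e-01  1.39414942e-04]
 [-9.82872607e-01 -2.24211835e-02 -1.82917275e-01]
 [ 1.82872932e-01  4.02983317e-03 -9.83128298e-01]] [-0.01946833  0.55850197  1.12278504]
```

View pics/top0.png

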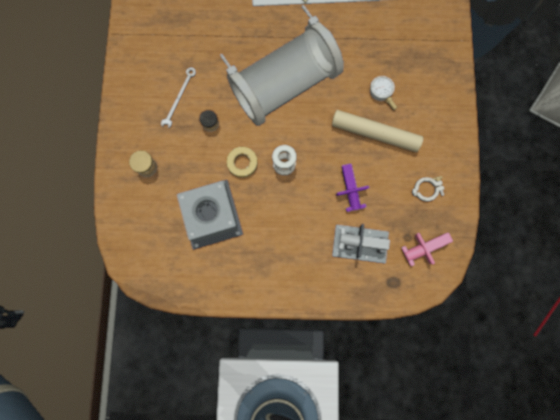

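View pics/scene0.png

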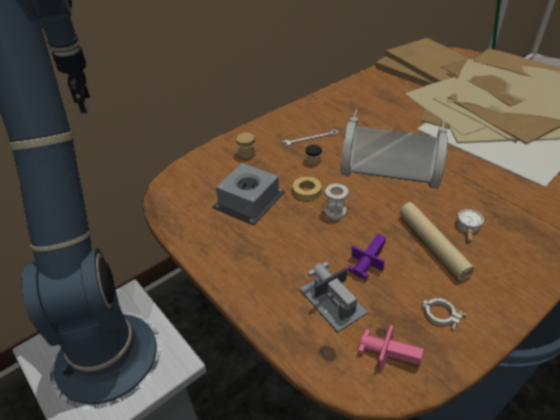

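The steel stud lies in the grey cradle at top (361,244). The look-alikes are purple at (352,188) and pink at (428,249). Housing is at (207,211), sight glass (285,160), clamp (428,188), gold jar (142,162). I'll confirm the stud in a crop.

```bash
cat > h.py <<'E'
import numpy as np
def cloud(f):
    d=f["range_z"].astype(float); v,u=np.indices(d.shape)
    c=np.stack([(u-f["cx"])*d/f["fx"],(v-f["cy"])*d/f["fy"],d],-1)
    return (c-f["t"])@f["R"]   # R^T (c-t)
def proj(f,X):
    c=f["R"]@np.asarray(X,float)+f["t"]; return c[0]*f["fx"]/c[2]+f["cx"],c[1]*f["fy"]/c[2]+f["cy"]
E
python3 - <<'E'
import cv2,numpy as np
from h import *
f=np.load("pics/top0.npz"); g=np.load("pics/scene0.npz")
a=f["image"][215:275,325:400,::-1]; b=g["image"][255:335,290:375,::-1]; c=f["image"][170:255,165:250,::-1]
R=lambda x,w,h:cv2.resize(x,(w,h),interpolation=cv2.INTER_CUBIC)
cv2.imwrite("pics/crop1.png",np.vstack([np.hstack([R(a,375,300),R(b,319,300)]),np.hstack([R(c,300,300),np.zeros((300,394,3),np.uint8)])]))
P=cloud(f)
z=P[...,2]
print(P[390:,:][::10,270:271].tolist()[:1], np.median(z[280:300,200:300]))
def rect(m,name):
    Q=P[m][:,:2].astype(np.float32); r=cv2.minAreaRect(Q); print(name,len(Q),r,Q.mean(0),np.median(P[m][:,2]))
box=np.zeros(z.shape,bool)
b1=box.copy(); b1[170:255,165:250]=1
rect(b1&(abs(z-.07)<.006),"housetop"); rect(b1&(z>.004)&(z<.05)&(z>.003),"low")
b2=box.copy(); b2[215:275,325:400]=1
rect(b2&(z>.004)&(z<.02),"base"); rect(b2&(z>.065)&(z<.08),"shanktop");rect(b2&(z>.085),"flange")
np.set_printoptions(linewidth=250)
print((z[222:270:2,330:394:2]*1000).astype(int))
E
```

```text
[[[0.07722684128736232, 0.01935202210990499, 0.01882649151558475]]] 0.0005565439114780402
housetop 1835 ((0.5462576746940613, 0.20483888685703278), (0.13155566155910492, 0.13013535737991333), 18.352869033813477) [0.5450224 0.2045164] 0.06990737168110639
low 1300 ((0.5522276163101196, 0.21587063372135162), (0.24474608898162842, 0.24476449191570282), 1.3908807039260864) [0.538305   0.18385068] 0.00940933529110246
base 1131 ((0.46955162286758423, -0.229486882686615), (0.1676323115825653, 0.21015283465385437), 0.15710298717021942) [ 0.4655072  -0.22489163] 0.0080522906187895
shanktop 539 ((0.46778732538223267, -0.22009289264678955), (0.1323586255311966, 0.08543863147497177), 64.33731842041016) [ 0.4702712  -0.21893823] 0.07321621900858714
flange 24 ((0.40819111466407776, -0.13026413321495056), (0.053359970450401306, 0.2646883428096771), 39.76205062866211) [ 0.38779855 -0.07867235] 1.2060041179811325
[[   5    2   -3    1    0    2    1    0    6    0    1   -4    1    0    2    3    0   -3   -2   -5    2    2    2   -1    2   -1   -1    0   -1    4   -4    0]
 [   1    0    0    0    4  
[... 3021 characters left out ...]
0    8    7    9   10    8    0    0    2    0]
 [   1    0    1    0    5    0    1    3    0    1    2    1   -1    1   -2    0    2    6    1    1    0    1    0    2    0    2    5    6    0    2    2    4]
 [   6    1   -1    0   -2    0    3    0   -2    0    2   -1    2    5    0   -3   -1   -3    1    0    1    1    1    4    0    2   -4    3    4    5    2    2]
 [   0    0    2    0    1    1    2    1   -2    1    1    2    0    0    0    0    0    0    1    1    1    1    3    0    2    5    0    0    0    0    3    1]
 [   0    1    1    2    1    0    0    4   -3    3    4    4    0    4    1   -3    2    4    0    2    0   -1    1    2    3   -1    1    1    1    0    0    2]]
```

View pics/crop1.png

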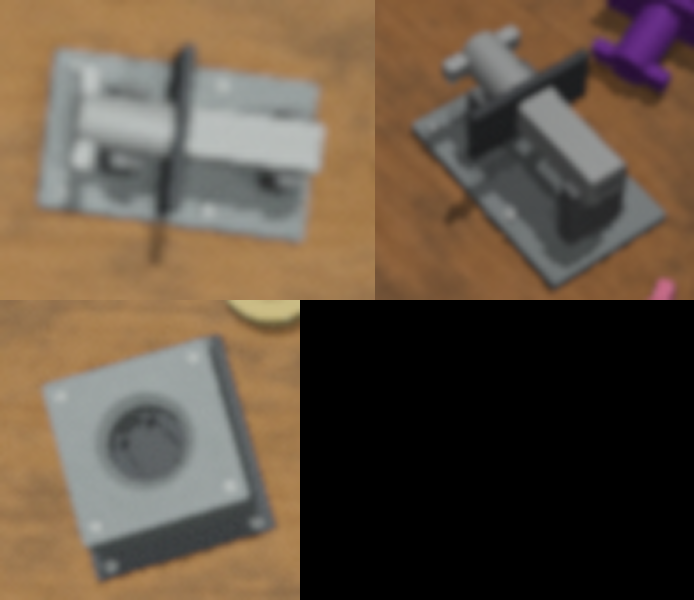

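The crop shows bare steel stud in the grey cradle: foot with the lug bar at the left (world +y), dark flange in the middle, square shank to the right. That fits the description; the purple and pink ones are look-alikes. Next I'll fit the poses, check the kinematics and take a wrist look.

```bash
cat >> h.py <<'E'
from scipy.spatial.transform import Rotation as Ro
def ori(z,y):
    "rpy for a tool with z axis z and closing axis y"
    z=np.array(z,float); z/=np.linalg.norm(z); y=np.array(y,float); y-=z*(y@z); y/=np.linalg.norm(y)
    return Ro.from_matrix(np.stack([np.cross(y,z),y,z],1)).as_euler("xyz")
E
python3 - <<'E'
import cv2,numpy as np
from h import *
from plant import robot
f=np.load("pics/top0.npz"); P=cloud(f); z=P[...,2]; v,u=np.indices(z.shape)
m=(u>364)&(u<392)&(v>228)&(v<252)&(abs(z-.073)<.005)&(P[...,1]<-.2)
Q=P[m]; r=cv2.minAreaRect(Q[:,:2].astype(np.float32)); print("shank",r,len(Q),Q[:,2].mean())
m=(u>360)&(u<368)&(v>222)&(v<260)&(z>.078)&(z<.1); print("flange",P[m].mean(0))
m=(u>333)&(u<392)&(v>220)&(v<268)&(z>.003)&(z<.2); print("cradle",cv2.minAreaRect(P[m][:,:2].astype(np.float32)))
m=(u>170)&(u<246)&(v>178)&(v<252)&(z>.003)&(z<.1); print("plate",cv2.minAreaRect(P[m][:,:2].astype(np.float32)))
for n,(a,b,c,d) in dict(sight=(270,300,142,178),clamp=(408,448,170,206),gold=(128,158,148,184),purple=(330,375,160,216)).items():
    m=(u>a)&(u<b)&(v>c)&(v<d)&(z>.008)&(z<.2); print(n,P[m].min(0).round(3),P[m].max(0).round(3))
print("bare",np.percentile(z[195:300,255:325],[1,99]))
E
```

```text
shank ((0.46683162450790405, -0.25622275471687317), (0.06609730422496796, 0.02641083300113678), 84.2854995727539) 234 0.0734756144789101
flange [ 0.48167594 -0.21533577  0.08215688]
cradle ((0.4692001938819885, -0.23075029253959656), (0.13035425543785095, 0.16454431414604187), 1.2993944883346558)
plate ((0.5432223677635193, 0.2125644087791443), (0.20959630608558655, 0.21760380268096924), 1.4282894134521484)
sight [ 0.666 -0.035  0.008] [0.731 0.027 0.086]
clamp [ 0.598 -0.463  0.008] [ 0.671 -0.375  0.022]
gold [0.649 0.365 0.008] [0.709 0.426 0.072]
purple [ 0.561 -0.244  0.008] [ 0.691 -0.154  0.05 ]
bare [-0.00492377  0.00668114]
```

```bash
python3 - <<'E'
from h import *
from plant import robot
np.set_printoptions(precision=2,suppress=True)
u=np.array([.0995,.995,0]); n=np.array([.995,-.0995,0]); k=np.array([0,0,1.])
G=np.array([.4676,-.249,.06])
for s in (1,-1):
  q=robot.inverse_kinematics(G+[0,0,.22],ori(-k,s*n)); print("down",s,q)
  for th in (0,15,25,30):
    t=np.radians(th); zt=-k*np.cos(t)+u*np.sin(t)
    print(th,s,robot.inverse_kinematics(G+.008*zt,ori(zt,s*n)))
for th in (0,15,25,30):
  t=np.radians(th)
  for X in ([.5,-.02],[.55,-.02],[.6,0],[.5,.0]):
    for a in range(-180,180,30):
      h=np.array([np.cos(np.radians(a)),np.sin(np.radians(a)),0]); zt=h*np.cos(t)-k*np.sin(t)
      for s in (1,-1):
        q=robot.inverse_kinematics(np.r_[X,.092]+.008*zt,ori(zt,s*np.cross(k,h)))
        if q is not None: print("place",th,X,a,s,np.array(q))
E
```

```text
down 1 [-0.38  0.27  0.97  1.87 -0.25  1.13  0.59]
0 1 [-0.31  0.73  1.01  2.08 -0.86  0.83  1.13]
15 1 [-0.06  0.7   0.83  2.   -0.88  1.02  1.2 ]
25 1 [ 0.04  0.75  0.81  1.95 -0.94  1.2   1.29]
30 1 [ 0.08  0.79  0.81  1.92 -0.97  1.3   1.34]
down -1 [-0.48  0.33  1.12  1.87 -0.32  1.15 -2.48]
0 -1 [-0.36  0.79  1.11  2.08 -0.95  0.9  -1.94]
15 -1 [-0.11  0.74  0.91  2.01 -0.93  1.06 -1.89]
25 -1 [-0.02  0.8   0.91  1.95 -1.    1.26 -1.8 ]
30 -1 [ 0.02  0.84  0.91  1.93 -1.02  1.36 -1.76]
place 0 [0.5, -0.02] -150 1 [-0.61  1.25  0.67  1.46  0.14  1.98 -0.88]
place 0 [0.5, -0.02] -150 -1 [-0.72  1.36  0.91  1.47  0.04  1.95  2.47]
place 0 [0.5, -0.02] -120 1 [-0.81  1.17  0.61  1.67  0.42  1.65 -0.91]
place 0 [0.5, -0.02] -120 -1 [-0.32  1.05 -0.12  1.64  0.74  1.98  1.79]
place 0 [0.5, -0.02] -90 1 [-1.02  1.12  0.61  1.96  0.73  1.28 -1.09]
place 0 [0.5, -0.02] -90 -1 [-0.35  1.   -0.28  1.92  1.11  1.89  1.67]
place 0 [0.5, -0.02] -60 1 [-1.15  1.1   0.57  2.28  1.27  1.04 -1.57]
place 0 [0.5, -0.02] -60 -1 [-0.45  0.97 -0.25  2.24  1.48  1.77  1.5 ]
place 0 [0.5, -0.02] 60 1 [
[... 18542 characters left out ...]
.2   1.82]
place 30 [0.5, 0.0] 60 1 [ 1.2   0.9  -1.    2.24 -1.01  0.39 -2.24]
place 30 [0.5, 0.0] 60 -1 [ 1.3   1.05 -1.18  2.24 -0.48  0.26  0.41]
place 30 [0.5, 0.0] 90 1 [ 0.42  0.71 -0.05  2.   -0.99  1.23 -2.01]
place 30 [0.5, 0.0] 90 -1 [ 0.76  0.77 -0.5   1.98 -0.76  1.03  0.91]
place 30 [0.5, 0.0] 120 1 [-0.31  1.04  0.91  1.78 -1.01  1.94 -1.52]
place 30 [0.5, 0.0] 120 -1 [ 0.11  0.82  0.23  1.76 -0.75  1.58  1.28]
place 30 [0.5, 0.0] 150 1 [-0.32  1.01  0.72  1.6  -0.64  1.89 -1.41]
place 30 [0.5, 0.0] 150 -1 [ 0.08  0.87  0.06  1.57 -0.38  1.71  1.34]<sys>:0: UserWarning: Gimbal lock detected. Setting third angle to zero since it is not possible to uniquely determine all angles.
```

```bash
python3 - <<'E'
from h import *
from plant import robot
import cv2
n=np.array([.995,-.0995,0]);k=np.array([0,0,1.])
robot.goto([.4676,-.235,.29],ori(-k,n))
f=robot.grab_frame("wrist"); np.savez("pics/w1.npz",**f); cv2.imwrite("pics/w1.png",f["image"][:,:,::-1])
s=robot.sense(); print(s["t"],s["tcp_pos"],-f["R"].T@f["t"],f["R"][2])
E
```

```text
3.175 [ 0.46805965 -0.23426137  0.28985349] [ 0.47590442 -0.15709939  0.42115036] [-0.03087181 -0.30051483 -0.95327738]
```

View pics/w1.png

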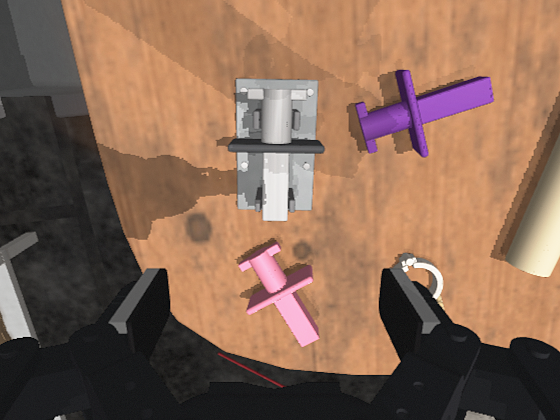

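The wrist picture shows the cradle at about (276,145): lug bar (275,93), dark flange (276,147), square shank down to (275,218). Next I'll fit the axis from depth.

```bash
python3 - <<'E'
from h import *
import cv2
f=np.load("pics/w1.npz"); P=cloud(f); z=P[...,2]; v,u=np.indices(z.shape)
print("table",np.median(z[150:220,330:400]),"base", np.median(z[205:208,242:252]))
m=(u>255)&(u<295)&(v>156)&(v<228)&(abs(z-.073)<.0045); Q=P[m]; r=cv2.minAreaRect(Q[:,:2].astype(np.float32)); print("shank",r,Q[:,2].mean(),len(Q))
# row-wise mid line
L=[];
for vv in range(158,214,4):
    q=P[vv][m[vv]]; L.append([(q[:,0].min()+q[:,0].max())/2,q[:,1].mean()])
L=np.array(L); p=np.polyfit(L[:,1],L[:,0],1); print("mid fit",p,"x at -.25",np.polyval(p,-.25),"res",(L[:,0]-np.polyval(p,L[:,1])).std())
m=(u>225)&(u<328)&(v>136)&(v<156)&(z>.077)&(z<.09); print("flange top",P[m].mean(0),P[m].min(0),P[m].max(0),m.sum())
m=(u>230)&(u<322)&(v>74)&(v<214)&(z>.005)&(z<.012); print("base",cv2.minAreaRect(P[m][:,:2].astype(np.float32)))
E
```

```text
table -0.00037329028605303616 base 0.007545457665712643
shank ((0.4676797389984131, -0.2537139058113098), (0.06616275012493134, 0.02563313953578472), 83.86430358886719) 0.072638321876504 1643
mid fit [0.11319064 0.49605174] x at -.25 0.4677540775703721 res 0.00014937235093498004
flange top [ 0.47239321 -0.2115773   0.08097215] [ 0.42688689 -0.22049147  0.07708249] [ 0.51745228 -0.20335467  0.08380851] 831
base ((0.47089967131614685, -0.22291618585586548), (0.14984680712223053, 0.09001340717077255), 83.35908508300781)
```

```bash
python3 - <<'E'
from h import *
from plant import robot
import cv2
a=np.radians(83.5); u=np.array([np.cos(a),np.sin(a),0]); n=np.array([u[1],-u[0],0]); k=np.array([0,0,1.]); t=np.radians(25)
zt=-k*np.cos(t)+u*np.sin(t); G=np.array([.4681,-.2476,.060]); T=G+.008*zt; o=ori(zt,n)
robot.goto(T-.12*zt,o); 
print(robot.move_straight(T,vel=.12,contact_N=12)); print(robot.sense()["tcp_pos"]-T)
robot.grip(0.,strength=80); s=robot.sense(); print(s["opening"],s["gripper_force"],s["wrist_force"])
robot.move_straight(T+[0,0,.16],vel=.15); s=robot.sense(); print(s["opening"],s["wrist_force"],s["t"])
h=-u; zp=h*np.cos(t)-k*np.sin(t); X=np.array([.53,-.03,.0])
robot.goto(X+[0,0,.15]+.008*zp,ori(zp,n)); s=robot.sense(); print(s["opening"],s["wrist_force"],s["t"],s["tcp_pos"])
for c in("scene","wrist"):
    f=robot.grab_frame(c); np.savez(f"pics/{c}2.npz",**f); cv2.imwrite(f"pics/{c}2.png",f["image"][:,:,::-1])
f=np.load("pics/scene2.npz"); x,y=map(int,proj(f,X+[0,0,.12])); 
a=f["image"][y-60:y+60,x-75:x+75,::-1]; b=cv2.imread("pics/wrist2.png")
cv2.imwrite("pics/c2.png",np.hstack([cv2.resize(a,(400,320)),cv2.resize(b,(400,320))]))
E
```

```text
False
[ 0.0003114  -0.00082819  0.0006181 ]
0.2966217501672392 78.46129775047302 [-0.05905123 -0.18114978  3.63426923]
0.2898959190367934 [-0.35918501  0.18594362 -2.46460708] 6.8
0.2939126139829789 [ 0.52252764  0.21317626 -2.56871914] 8.1667 [ 0.52864694 -0.0385994   0.14687087]
```

View pics/c2.png

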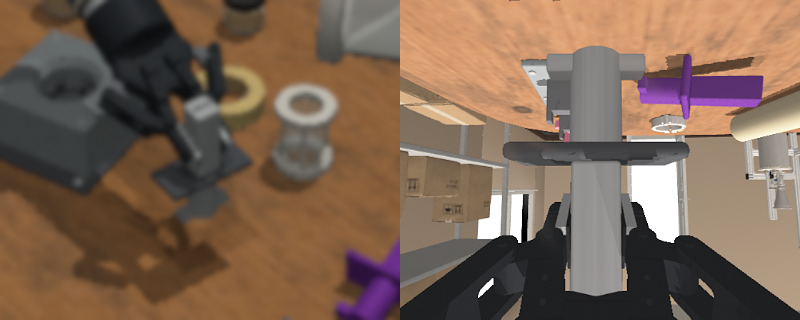

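The stud is held by the shank with its foot down (scene crop (200,150); in the wrist view the neck and lugs point at the table). Now lower it, release it and back off along the tool.

```bash
python3 - <<'E'
from h import *
from plant import robot
import cv2
s=robot.sense(); p=s["tcp_pos"]; R=Ro.from_euler("xyz",s["tcp_rot"]).as_matrix(); zp=R[:,2]
robot.move_straight(p+[0,0,-.048],vel=.12)
print(robot.move_straight(p+[0,0,-.066],vel=.02,contact_N=3)); s=robot.sense(); print(s["wrist_force"],s["tcp_pos"]-.008*zp,s["t"])
robot.grip(.8); robot.sleep(.2); p=robot.sense()["tcp_pos"]
f=robot.grab_frame("wrist"); np.savez("pics/w3.npz",**f)
robot.move_straight(p-.12*zp,vel=.15)
f=robot.grab_frame("wrist"); np.savez("pics/w4.npz",**f); g=robot.grab_frame("scene"); np.savez("pics/s4.npz",**g); print(robot.sense()["t"])
x,y=map(int,proj(g,[.53,-.03,.07])); a=g["image"][y-60:y+60,x-75:x+75,::-1]
cv2.imwrite("pics/c4.png",np.hstack([cv2.resize(a,(400,320)),cv2.resize(f["image"][:,:,::-1],(400,320))]))
E
```

```text
True
[-0.07190393  1.58626154  3.92364207] [ 0.52949168 -0.0321649   0.09016409] 9.4583
11.25
```

View pics/c4.png

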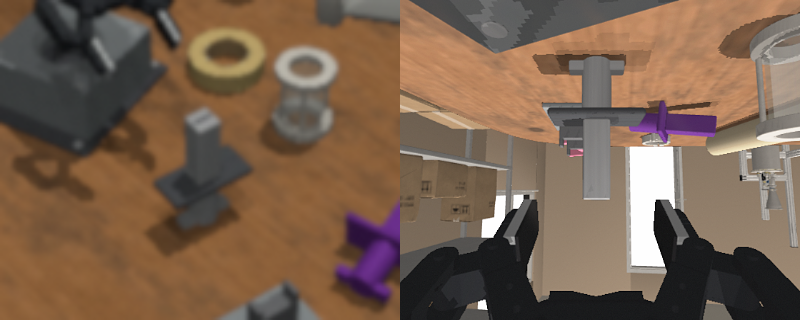

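The stud stands upright by itself on bare table (scene crop (200,160), clear of everything). Next I'll look at the bore from above and scan the IK over yaw.

```bash
python3 - <<'E'
from h import *
from plant import robot
import cv2
k=np.array([0,0,1.]); B=np.array([.546,.205])
p=robot.sense()["tcp_pos"]; robot.move_straight(p+[0,0,.1],vel=.25)
robot.goto(np.r_[B,.22],ori(-k,[1,-.1,0]))
f=robot.grab_frame("wrist"); np.savez("pics/w5.npz",**f); print(robot.sense()["t"],robot.sense()["joint_pos"].round(2))
x,y=map(int,proj(f,[*B,.07])); print(x,y)
a=f["image"][max(0,y-90):y+90,max(0,x-110):x+110,::-1]
cv2.imwrite("pics/c5.png",cv2.resize(a,None,fx=3,fy=3,interpolation=cv2.INTER_CUBIC))
for d in range(-180,180,30):
    c=np.radians(d); q=robot.inverse_kinematics(np.r_[B,.12],ori(-k,[np.cos(c),np.sin(c),0])); print(d,None if q is None else np.round(q,2))
E
```

```text
12.5333 [-1.05  0.43  0.83  1.82 -0.36  1.05 -0.18]
276 187
-180 [ 0.36  0.78 -1.18  1.83  0.81  1.11  2.02]
-150 [-1.24  0.84  1.27  1.92 -0.91  1.12 -2.21]
-120 [-1.22  0.78  1.2   1.92 -0.85  1.07 -1.74]
-90 [-1.17  0.7   1.08  1.92 -0.75  0.99 -1.31]
-60 [-1.1   0.63  0.95  1.91 -0.64  0.93 -0.88]
-30 [-1.03  0.58  0.84  1.91 -0.55  0.9  -0.44]
0 [-0.96  0.54  0.72  1.91 -0.46  0.87  0.  ]
30 [-0.88  0.51  0.6   1.9  -0.38  0.84  0.44]
60 [-0.79  0.49  0.47  1.9  -0.29  0.83  0.89]
90 [-0.7   0.47  0.36  1.89 -0.22  0.82  1.34]
120 [-0.61  0.46  0.24  1.89 -0.14  0.81  1.8 ]
150 [-0.53  0.45  0.13  1.88 -0.08  0.81  2.26]
```

View pics/c5.png

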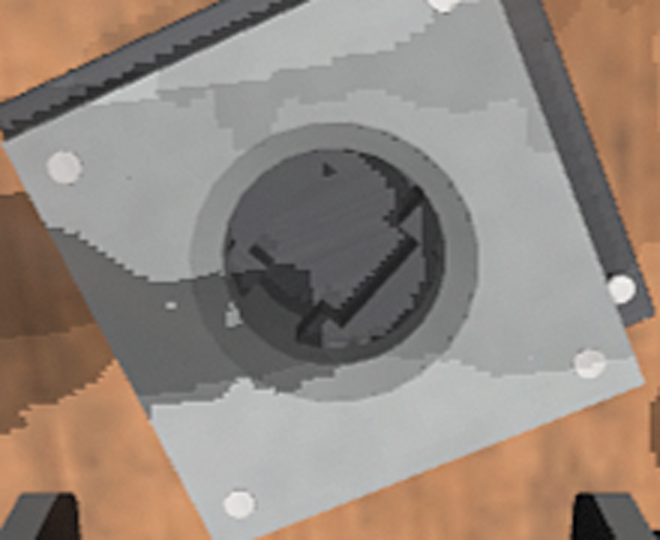

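The bore is at crop (333,262). A land edge runs from (335,325) to (415,240), so the slot lies lower-left to upper-right. Next I'll get its angle and the bore centre from depth.

```bash
python3 - <<'E'
from h import *
import cv2
f=np.load("pics/w5.npz"); P=cloud(f); z=P[...,2]; v,u=np.indices(z.shape)
oy,ox=187-90,276-110
# bore circle: top-plane pixels boundary
m=((abs(z-.07)<.0035)&(u>160)&(u<390)&(v>90)&(v<285)).astype(np.uint8)
cs,h=cv2.findContours(m,cv2.RETR_CCOMP,cv2.CHAIN_APPROX_NONE)
holes=[c for c,hh in zip(cs,h[0]) if hh[3]>=0]; c=max(holes,key=cv2.contourArea)[:,0]
def onplane(uv,Z):
    uv=np.asarray(uv,float); d=np.c_[(uv[:,0]-f["cx"])/f["fx"],(uv[:,1]-f["cy"])/f["fy"],np.ones(len(uv))]@f["R"]; C=-f["R"].T@f["t"]
    return C+d*((Z-C[2])/d[:,2])[:,None]
for Z in(.07,):
    Q=onplane(c,Z); print("hole",cv2.fitEllipse(Q[:,:2].astype(np.float32)), cv2.minEnclosingCircle(Q[:,:2].astype(np.float32)))
x=P[m>0]; print("top z",np.median(x[:,2]),cv2.minAreaRect(x[:,:2].astype(np.float32)))
def ang(a,b):
    q=onplane([[a[0]/3+ox,a[1]/3+oy],[b[0]/3+ox,b[1]/3+oy]],.048); d=q[1]-q[0]; return q[:,:2].round(4).tolist(),np.degrees(np.arctan2(d[1],d[0]))
print("edge low",ang((335,325),(415,240))); print("edge up",ang((255,245),(280,265)))
print("house x",ang((150,405),(215,540)),ang((215,540),(640,380)))
np.set_printoptions(linewidth=250)
print((z[146:222:2,238:318:2]*1000).round().astype(int))
E
```

```text
hole ((0.547127366065979, 0.20738425850868225), (0.07029557228088379, 0.07050544768571854), 111.16172790527344) ((0.5467536449432373, 0.20701347291469574), 0.036977797746658325)
top z 0.06968491749667499 ((0.5469395518302917, 0.20613837242126465), (0.13052795827388763, 0.1306828260421753), 18.238561630249023)
edge low ([[0.5451, 0.1831], [0.5702, 0.2062]], np.float64(42.636702377462704))
edge up ([[0.5246, 0.2092], [0.5311, 0.2027]], np.float64(-45.566297571728676))
house x ([[0.4875, 0.1634], [0.501, 0.1164]], np.float64(-73.99647972742804)) ([[0.501, 0.1164], [0.6334, 0.1571]], np.float64(17.07978695498354))
[[71 69 70 ... 69 71 70]
 [69 70 69 ... 70 70 71]
 [70 68 69 ... 71 69 70]
 ...
 [69 69 70 ... 67 69 72]
 [70 69 70 ... 70 68 70]
 [70 70 70 ... 70 69 70]]
```

```bash
python3 - <<'E'
from h import *
f=np.load("pics/w5.npz"); P=cloud(f).reshape(-1,3); c=np.array([.547,.207])
d=P[:,:2]-c; r=np.hypot(*d.T); m=(r<.029)&(P[:,2]<.06)&(P[:,2]>.0)
Q=P[m]; d=d[m]; r=r[m]; print(np.histogram(Q[:,2],bins=np.arange(.0,.061,.004)))
land=abs(Q[:,2]-.048)<.004; low=Q[:,2]<.04
best=[]
for a in np.radians(np.arange(-60,120,1)):
    s=abs(-np.sin(a)*d[:,0]+np.cos(a)*d[:,1]); inside=(s<.010)|(r<.0165)
    best.append(((land&~inside).sum()+(low&inside).sum()-(land&inside).sum()-(low&~inside).sum(),np.degrees(a)))
print(sorted(best)[-8:], land.sum(),low.sum())
g=np.full((30,30),' '); 
for (x,y),l,o in zip(d,land,low):
    i,j=int((y+.03)/.002),int((x+.03)/.002); g[29-i,j]='#' if l else ('.' if o else '+')
print('\n'.join(''.join(ch*2 for ch in row) for row in g))
E
```

```text
(array([   0,    0,    6,    5,    0,    2,    2,   29, 1819,   72,   74,
        873,  426,    0,    0]), array([0.   , 0.004, 0.008, 0.012, 0.016, 0.02 , 0.024, 0.028, 0.032,
       0.036, 0.04 , 0.044, 0.048, 0.052, 0.056, 0.06 ]))
[(np.int64(2356), np.float64(39.0)), (np.int64(2370), np.float64(46.0)), (np.int64(2374), np.float64(40.0)), (np.int64(2394), np.float64(45.0)), (np.int64(2400), np.float64(44.0)), (np.int64(2402), np.float64(41.0)), (np.int64(2402), np.float64(43.0)), (np.int64(2412), np.float64(42.0))] 1299 1935
                                                            
                    ####################                    
                ##########################                  
          ################################                  
        ####################....######  ......              
      ####################........####............          
      ##################............................        
    ##################..............................        
    ################..................................      
  ###############
[... 539 characters left out ...]
###......................................##########  
  ######......................................############  
  ####......................................##############  
      ....................................##############    
      ..................................################    
        ............................##################      
          ..............##........##################        
            ..........######....####################        
            ........############################            
                  ############################              
                  ########################                  
                      ##############
```

Slot is clearly along about 42.5° world. Next: locate the standing stud's head from above and regrasp it.

```bash
python3 - <<'E'
from h import *
from plant import robot
import cv2
k=np.array([0,0,1.]); a=np.radians(-6.5); y=[np.cos(a),np.sin(a),0]
robot.goto([.5295,-.032,.26],ori(-k,y)); robot.sleep(.2)
f=robot.grab_frame("wrist"); np.savez("pics/w6.npz",**f); P=cloud(f); z=P[...,2]
near=np.hypot(P[...,0]-.53,P[...,1]+.032)<.06
for n,lo,hi in(("head",.127,.135),("flange",.054,.062)):
    Q=P[near&(z>lo)&(z<hi)]; r=cv2.minAreaRect(Q[:,:2].astype(np.float32)); print(n,r,len(Q),Q.mean(0))
s=robot.sense();print(s["t"],s["tcp_pos"])
cv2.imwrite("pics/w6.png",f["image"][:,:,::-1])
E
```

```text
head ((0.5296551585197449, -0.03243917226791382), (0.02664336748421192, 0.02529079094529152), 83.49418640136719) 1114 [ 0.52968103 -0.03180763  0.12958457]
flange ((0.5294877290725708, -0.032061867415905), (0.04319189861416817, 0.09186002612113953), 83.84288787841797) 3234 [ 0.52979149 -0.02941143  0.0575305 ]
13.7333 [ 0.52974768 -0.03048435  0.25962124]
```

```bash
python3 - <<'E'
from h import *
from plant import robot
k=np.array([0,0,1.]); D=lambda d:ori(-k,[np.cos(np.radians(d)),np.sin(np.radians(d)),0])
T=np.array([.5296,-.0323,.097])
robot.move_straight(T+[0,0,.04],vel=.15,attitude=D(-6.5)); robot.move_straight(T,vel=.08,contact_N=10); 
s=robot.sense(); print((s["tcp_pos"]-T).round(4),s["t"])
robot.grip(0.,strength=100); s=robot.sense(); print(s["opening"],s["gripper_force"],s["wrist_force"].round(2),(s["tcp_pos"]-T).round(4))
robot.move_straight(T+[0,0,.13],vel=.15)
B=np.array([.547,.2067])
robot.goto(np.r_[B,.097+.10],D(54.5)); robot.sleep(.3); s=robot.sense(); print(s["tcp_pos"],s["tcp_rot"],D(54.5),s["wrist_force"].round(2),s["torque"].round(3),s["t"])
E
```

```text
[ 0.     -0.0003 -0.0002] 15.35
0.28773245858575014 98.31974744796753 [-1.87  0.11  5.44] [0.0002 0.     0.0005]
[0.54729455 0.20553098 0.19723601] [3.14142972e+00 3.02224205e-04 2.51973479e+00] [3.14159265 0.         2.52200077] [-0.04 -0.07 -1.53] [-0.003 -0.018  0.008] 18.0833
```

```bash
python3 - <<'E'
from h import *
from plant import robot
k=np.array([0,0,1.]); D=lambda d:ori(-k,[np.cos(np.radians(d)),np.sin(np.radians(d)),0])
B=np.array([.547,.2067])
robot.move_straight(np.r_[B,.172],vel=.1,attitude=D(54.5))
c=robot.move_straight(np.r_[B,.139],vel=.025,contact_N=5); s=robot.sense(); print(c,s["tcp_pos"].round(4),s["wrist_force"].round(2),s["torque"].round(3),s["t"])
E
```

```text
True [0.547  0.2067 0.1453] [-0.33 -0.86  4.29] [-0.02   0.181 -0.005] 19.4667
```

Lugs rest on the lands (foot at 48 mm). Now feel for the slot.

```bash
python3 - <<'E'
from h import *
from plant import robot
k=np.array([0,0,1.]); D=lambda d:ori(-k,[np.cos(np.radians(d)),np.sin(np.radians(d)),0])
B=np.array([.547,.2067]); d=54.5
while d>32:
    d-=2; z=robot.sense()["tcp_pos"][2]
    robot.move_straight(np.r_[B,z-.0003],vel=.01,attitude=D(d))
    c=robot.move_straight(np.r_[B,.1345],vel=.03,contact_N=3.5)
    s=robot.sense(); print(d,c,s["tcp_pos"].round(4),s["wrist_force"].round(2),s["torque"].round(3),round(s["t"],2))
    if s["tcp_pos"][2]<.138 or abs(s["wrist_force"]).max()>25: break
E
```

```text
52.5 True [0.5476 0.2068 0.1448] [-1.36  0.31  6.33] [-0.259  0.408 -0.087] 19.97
50.5 True [0.5481 0.2066 0.1446] [-1.16  0.14  7.08] [-0.31   0.398 -0.036] 20.43
48.5 True [0.546  0.2065 0.1414] [-0.53  0.25 -2.95] [-0.049  0.04   0.018] 20.93
46.5 False [0.5468 0.2066 0.1342] [ 0.91  0.33 -2.15] [-0.029 -0.016  0.019] 21.72
```

```bash
python3 - <<'E'
from h import *
from plant import robot
k=np.array([0,0,1.]); D=lambda d:ori(-k,[np.cos(np.radians(d)),np.sin(np.radians(d)),0])
B=np.array([.547,.2067])
def rep(*a):
    s=robot.sense(); y=Ro.from_euler("xyz",s["tcp_rot"]).as_matrix()[:,1]
    print(*a,s["tcp_pos"].round(4),"yaw",np.degrees(np.arctan2(y[1],y[0])).round(1),s["wrist_force"].round(1),s["torque"].round(2),round(s["t"],2)); return s
robot.move_straight(np.r_[B,.1325],vel=.04,attitude=D(43.5)); rep("slot")
c=robot.move_straight(np.r_[B,.1180],vel=.04,contact_N=25); s=rep("down",c)
if s["tcp_pos"][2]<.1195:
    for d in (30,15,0,-15,-28,-38):
        robot.move_straight(np.r_[B,.1180],vel=.01,attitude=D(d)); s=rep(d)
        if abs(s["torque"][2])>.8 or abs(s["wrist_force"]).max()>40: break
E
```

```text
slot [0.547  0.2067 0.1325] yaw 43.6 [-0.3  0.8 -1.7] [0.06 0.03 0.01] 21.97
down False [0.5476 0.2067 0.1192] yaw 43.5 [-2.7 -0.7  9.8] [-0.19  0.86  0.01] 22.48
30 [0.5481 0.2075 0.1196] yaw 30.0 [-2.4  0.3  9.9] [ 0.09  0.55 -0.13] 22.87
15 [0.5484 0.2073 0.1196] yaw 15.0 [-1.5 -0.3  9. ] [-0.    0.49 -0.14] 23.27
0 [0.5487 0.207  0.1196] yaw 0.0 [-1.2 -0.1  9.6] [-0.16  0.4  -0.11] 23.68
-15 [0.5488 0.2066 0.1196] yaw -15.0 [-0.7 -0.6  9.5] [-0.25  0.3  -0.05] 24.09
-28 [0.5488 0.2062 0.1196] yaw -28.0 [-0.7 -1.9  9.9] [-0.31  0.33 -0.08] 24.47
-38 [0.5488 0.2059 0.1196] yaw -38.0 [-1.3 -1.6  9.5] [-0.51  0.32 -0.04] 24.79
```

```bash
python3 - <<'E'
from h import *
from plant import robot
k=np.array([0,0,1.]); D=lambda d:ori(-k,[np.cos(np.radians(d)),np.sin(np.radians(d)),0])
B=np.array([.547,.2067])
for d in range(-42,-76,-4):
    robot.move_straight(np.r_[B,.1180],vel=.01,attitude=D(d)); s=robot.sense(); y=Ro.from_euler("xyz",s["tcp_rot"]).as_matrix()[:,1]
    print(d,np.degrees(np.arctan2(y[1],y[0])).round(1),s["tcp_pos"].round(4),s["wrist_force"].round(1),s["torque"].round(2),round(s["opening"],3),round(s["t"],2))
    if abs(s["torque"][2])>.7: break
E
```

```text
-42 -42.0 [0.5487 0.2058 0.1196] [-1.3 -1.9  9.6] [-0.57  0.36 -0.08] 0.291 25.04
-46 -46.0 [0.5486 0.2057 0.1196] [-1.1 -1.9  9.6] [-0.55  0.47 -0.14] 0.293 25.29
-50 -50.0 [0.5485 0.2056 0.1195] [-1.8 -1.2  9.3] [-0.64  0.41 -0.03] 0.291 25.54
-54 -54.0 [0.5485 0.2055 0.1196] [-1.8 -2.9  9.3] [-0.66  0.49 -0.03] 0.297 25.79
-58 -57.4 [0.5484 0.2056 0.1196] [-1.5 -3.4 11. ] [-0.83  0.54  2.32] 0.294 26.04
```

Hard stop felt at about −57° (100° from the slot). Ease off, let go, back away and check.

```bash
python3 - <<'E'
from h import *
from plant import robot
import cv2
k=np.array([0,0,1.]); D=lambda d:ori(-k,[np.cos(np.radians(d)),np.sin(np.radians(d)),0])
p=np.array([.5484,.2060,.1205])
robot.move_straight(p,vel=.01,attitude=D(-56.5)); s=robot.sense(); print(s["tcp_pos"],s["wrist_force"].round(1),s["torque"].round(2))
robot.grip(.7); robot.sleep(.3); robot.move_straight(p+[0,0,.15],vel=.15); robot.sleep(.2)
f=robot.grab_frame("wrist"); g=robot.grab_frame("scene"); P=cloud(f); z=P[...,2]
near=np.hypot(P[...,0]-.547,P[...,1]-.2067)<.06
for n,lo,hi in(("head",.148,.16),("flange",.0765,.088)):
    Q=P[near&(z>lo)&(z<hi)]; print(n,cv2.minAreaRect(Q[:,:2].astype(np.float32)),len(Q),np.median(Q,0))
print(robot.sense()["t"],robot.sense()["wrist_force"])
x,y=map(int,proj(g,[.547,.207,.1])); a=g["image"][y-60:y+60,x-75:x+75,::-1]
cv2.imwrite("pics/c7.png",np.hstack([cv2.resize(a,(400,320)),cv2.resize(f["image"][:,:,::-1],(400,320))]))
E
```

```text
[0.54830618 0.20546962 0.11984571] [ 1.1 -2.8 -5.7] [-0.93 -0.47  1.6 ]
head ((0.5480445027351379, 0.2051258534193039), (0.026256095618009567, 0.026025794446468353), 35.574039459228516) 1282 [0.54900934 0.20567633 0.15368221]
flange ((0.5477758049964905, 0.2051565796136856), (0.044165849685668945, 0.09170392155647278), 35.2646484375) 3544 [0.55332645 0.21207748 0.08169219]
28.6667 [0.21291807 0.20065415 0.8033351 ]
```

View pics/c7.png

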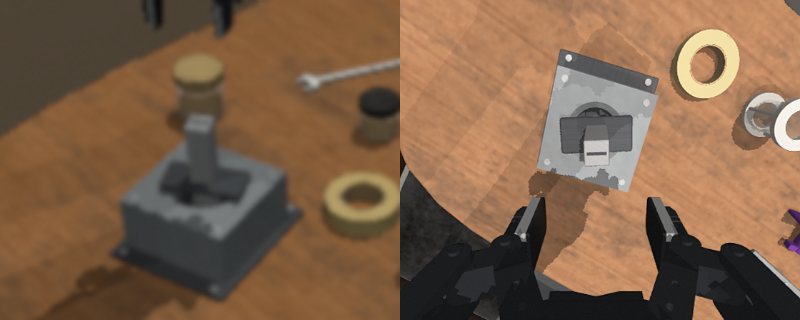

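The stud's head is at 153.7 mm, so the foot is at 23.7 mm, and the lugs lie about 97° clockwise from the slot. It's locked and released, and the gripper is clear. Handing in.

```bash
python3 -c "
from plant import robot
print(robot.close_job())"
```

```text
the job is handed in; nothing more can be done
None
```

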